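# Lock the spoked handwheel and true it with its T-bar spoke nuts

## Task

Push the dovetailed slide along its tapered way until it is wedged tight and locks the spoked handwheel. Then tighten the three T-bar spoke nuts in order, going clockwise (seen from above) around the rim and starting with the nut next to the slide: the first by one quarter turn, the second by two quarter turns and the third by one quarter turn, all clockwise from above. Leave the loose parts on the stand and the tools beside it where they are.

Things in the scene. Friction and masses are not known exactly. Their poses are not given: they have to be found in the camera images.
- stand: fixed truing stand with the handwheel flat on it: round base 250 mm across, 12 mm thick, with a wing that carries the tapered way; aluminium rim 220 mm across (top 32 mm up), three spokes, hub to 48 mm. Origin: wheel centre on the bench, z up. Way along x at y = -165 mm, narrowing to +x. Nuts 1, 2, 3 at (0, -85), (-74, 42), (74, 42) mm. Yaw within 35 degrees
- slide_lug (a point): centre, 54 mm above the bench, of the upright steel lug in the middle of the dovetailed slide: lug 16 mm thick along the travel, 26 mm wide across it, from 34 to 73 mm above the bench. Slide 70 mm long, with a rubber shoe pointing at the rim. The point's x axis is the direction to push it to wedge it (horizontal, the stand's +x)
- slide (a joint): travel of the slide in m: 0 fully out, 0.060 wedged tight at the narrow end with the shoe against the rim. Slides with about 4 N of friction and stays where it is left; a hard stop at 0.060. Starts somewhere between 0 and 0.025
- nut1_bar (a point): centre of the T-bar of nut 1, the nut next to the slide's way: steel bar 64 mm long, 14 mm thick, 24 mm high, on a stem 13 mm thick; bar centre 64 mm, top 76 mm, underside 52 mm above the bench, on the vertical turning axis. The point's x axis lies along the bar, z up; any yaw at the start
- nut2_bar (a point): the same for nut 2, the next one clockwise around the rim seen from above
- nut3_bar (a point): the same for nut 3, the last one clockwise around the rim
- nut1 (a joint): how far nut 1 has been turned since the start, rad, growing clockwise seen from above (tightening); 0 at the start, a quarter turn is 1.571. All three nuts turn stiffly (about 0.12 N m) and stay where they are left; they can be turned back too
- nut2 (a joint): the same for nut 2
- nut3 (a joint): the same for nut 3
- bush: bystander: loose brass bush, 32 mm across, 18 mm high, standing on the stand inside the rim between nuts 2 and 3; origin at its underside
- stub: bystander: loose steel stub, 22 mm across, 20 mm high, standing on the stand inside the rim between nuts 1 and 3; origin at its underside
- caliper: bystander: steel dial caliper 190 mm long lying to the robot's left of the stand; origin under its beam's middle
- spanner: bystander: spanner 190 mm long lying to the robot's right of the stand
- chuck_key: bystander: T-shaped chuck key 100 mm by 110 mm lying on the near left of the stand

How it is judged:
By the outcome, as a careful person would: the job done as asked, in the order asked, and still so for the second after the job is handed in, with the robot touching nothing.
It also fails if it takes over 72 s, if anything falls off the work surface, if the arm or the gripper's body presses on something with over 40 N, if the wrist force passes 120 N, or if a joint passes its speed limit or range.

## Robot

A 7-joint arm with a two-finger parallel gripper is mounted at the origin on the work surface. World frame = base frame: x ahead of the robot, y to its left, z up, the work surface at z = 0. Lengths are in m, angles in rad, forces in N, time in s.
With the tool pointing down it reaches from about 0.4 to 0.85 m from the base axis. Payload 10.4 kg.
Tool frame: the origin (TCP) lies at the very end of the fingers, on their centre line; the grasp point (between the pads) lies 19 mm behind it (manip.grip_depth is the distance from the TCP to the grasp point, in m); z points along the fingers, x is the direction in which the jaws open and shut, and the axes are right-handed (so a half turn about z gives the same grasp; the last joint's range is limited). The gripper opens to 85 mm and grips with 20 to 120 N. Pads are 22 mm wide; open, the fingers measure 114 mm over their backs; the gripper's body (76 mm by 85 mm) begins 54 mm behind the grasp point. The pads swing forward as they close: fully open they stand 13 mm farther back than shut.
Start: joints at [1.103, 0.332, -0.065, 1.46, 0.022, 1.35, -0.088], TCP at [0.269, -0.564, 0.231] pointing down, gripper open.
Joint ranges: [-2.6, 2.6], [-0.5, 2.12], [-1.47, 1.34], [0.16, 2.42], [-1.27, 4.41], [0.06, 2.06], [-2.6, 2.6]. Speed limits (rad/s): [2.22, 2.22, 2.79, 2.79, 3.14, 3.14, 3.14].

## Interface

Orientations are given as a unit quaternion [x, y, z, w].
In Python, from workcell import manip, cams gives the robot as it stands. The module is installed in compiled form; this text tells all that it offers.
- The arm moves only by the tool move_arm, never from a script. Its arguments are lists of equal length, an entry for each row: "claw": the opening, from 0 (shut) to 1 (fully open); "dp": the shift along the tool's x, y, z as a fraction of full scale, a list of three; "turn": the turn, a rotation vector about the tool's x, y, z as a fraction of full scale, a list of three. A call has 1 to 8 rows; each row shifts and turns the commanded pose from where the row before left it, along the tool's axes as they then stand; what a row does not reach is not made up. Full scale, the value 1, is 200 mm for a shift and 45 degrees for a turn. A row lasts 1/12 s, in which the tool goes at most 41.7 mm and 7.16 degrees, less where a joint would pass 70% of its speed; a pose out of reach is approached as far as the arm can. A call with a number of a shift or a turn outside -1 to 1 is refused whole. A call with a gripper value outside its range is refused whole. The fingers move at their own pace and stop on an object; "grip_force" is the grip in N (left out, the last holds). Time passes only in rows, so rows that do not move let the fingers close. It gives the time, the measured TCP pose, the force and the opening at its end, in the units of the state.
- manip.get_obs(): the state, without advancing time (a new reading comes with each control period).
- cams.camera(name): name is "scene" or "side" or "wrist"; returns the picture (480x640x3 uint8, red, green, blue); there is no depth.
- cams.camera_info(name): a dict with "fx", "fy", "cx", "cy" (pixels), "pose" (4x4, takes a point from camera to world coordinates); the wrist camera has in their place "tool_from_camera" (4x4, takes a point from camera to tool coordinates, whose origin is the TCP and whose axes are the tool frame's). Camera axes: x right, y down, z forward; pixel columns grow to the right and rows downward; lengths in m; the calibration is good to about 2 mm. The wrist camera is an equidistant fisheye: a pixel r from the principal point sees the ray r / f radians off the axis. A picture is of the moment at which its call begins: read the wrist's pose just before it. camera_info takes no time and is no camera call.
- manip.hand_in(): hands the job in, once; it reports no verdict.
The state is a dict: "clock": time; "joint_pos": joint angles; "joint_velocities": joint speeds; "tau": joint torques, N m; "position": TCP position; "ee_rot": TCP orientation; "ft_force": force on the tool from outside, world axes, zero at the start; "torque": the same for the moment, N m; "grip_width": opening from 0.0 (shut) to 1.0 (fully open).
Only numpy, scipy, OpenCV 4.12 (cv2) and the standard library are available. Lean on these libraries where they do the work, as an engineer would, in place of code of your own. Each camera call takes 0.05 s, during which the arm holds its last target.

## Working session

There is one attempt and no reset: what is moved stays moved. The work goes in short steps, Python scripts to look and compute and a tool call to move; the robot and the scene stay as the last step left them, time stands still between calls to the robot, and variables do not carry over. Pictures are saved under pics/ and viewed, and the job is handed in when it is done.

Besides the shell and the picture viewer there is one more tool, called after "Call:" by a JSON object that holds its "api" and its "payload". move_arm: Moves the arm, as the interface text tells. Shift numbers are shares of 200 mm and turn numbers shares of 45 degrees, none past 1 either way. Its arguments: {"type":"object","properties":{"claw":{"type":"array","items":{"type":"number"}},"dp":{"type":"array","items":{"type":"array","items":{"type":"number"}}},"turn":{"type":"array","items":{"type":"array","items":{"type":"number"}}},"grip_force":{"type":"number"}},"required":["claw","dp","turn"]}

```bash
mkdir -p pics; ls
python3 - <<'E'
from workcell import manip, cams
import cv2, numpy as np
o=manip.get_obs()
for k,v in o.items(): print(k,np.round(v,4))
print(manip.grip_depth)
for n in ["scene","side","wrist"]:
    im=cams.camera(n); cv2.imwrite(f"pics/{n}0.png",im[:,:,::-1]); 
    i=cams.camera_info(n); print(n,{k:np.round(v,4).tolist() for k,v in i.items()})
E
```

```text
pics
clock 0.0
joint_pos [ 1.1034  0.3329 -0.0647  1.4609  0.0216  1.3499 -0.0885]
joint_velocities [ 0.0002  0.001  -0.0005 -0.0001  0.0004  0.0009 -0.0011]
tau [ 1.10000e-03 -6.25446e+01  4.98000e-02 -3.91607e+01  1.61000e-02
  9.90000e-03  0.00000e+00]
position [ 0.2688 -0.5639  0.2305]
ee_rot [ 8.457e-01 -5.337e-01 -6.000e-04 -3.000e-04]
ft_force [-0.0501 -0.0687 -0.6497]
torque [ 0.011  -0.0223  0.0187]
grip_width 0.9986
0.0187
scene {'fx': 482.6758, 'fy': 482.6758, 'cx': 322.7692, 'cy': 245.3696, 'pose': [[-0.6281, 0.4635, -0.6251, 1.1028], [0.7781, 0.3837, -0.4973, 0.4705], [0.0093, -0.7987, -0.6016, 0.6435], [0.0, 0.0, 0.0, 1.0]]}
side {'fx': 561.7599, 'fy': 561.7599, 'cx': 316.4577, 'cy': 244.5027, 'pose': [[-0.9219, -0.2313, 0.3107, 0.1058], [-0.3872, 0.572, -0.7232, 0.8148], [-0.0104, -0.787, -0.6169, 0.7842], [0.0, 0.0, 0.0, 1.0]]}
wrist {'fx': 371.6483, 'fy': 371.6483, 'cx': 317.2929, 'cy': 242.8438, 'tool_from_camera': [[1.0, -0.0005, 0.001, 0.0014], [0.0002, 0.9559, 0.2935, -0.0756], [-0.0011, -0.2935, 0.9559, -0.1431], [0.0, 0.0, 0.0, 1.0]]}
```

View pics/scene0.png

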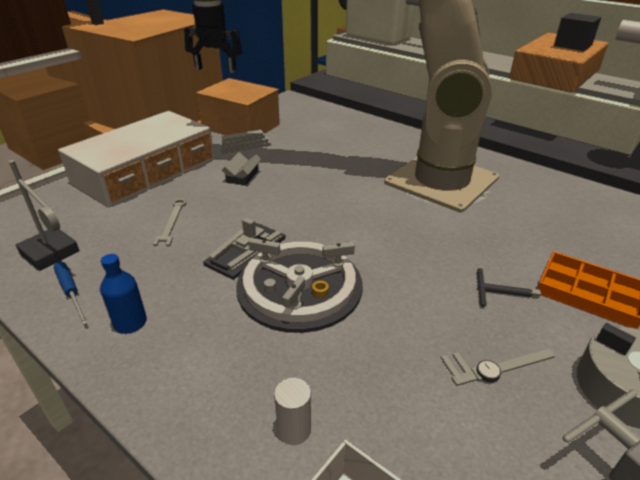

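View pics/side0.png

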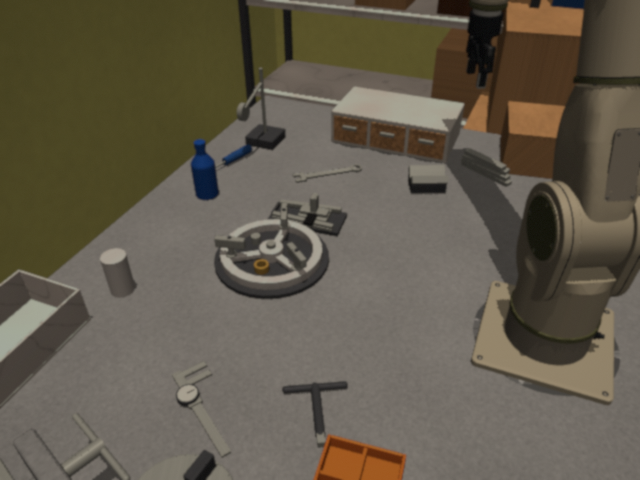

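View pics/wrist0.png

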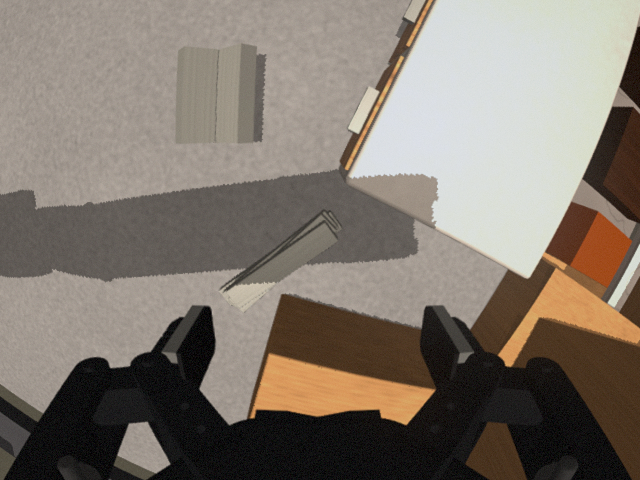

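```bash
cat > h.py <<'E'
from workcell import manip, cams
import cv2, numpy as np
from scipy.spatial.transform import Rotation as R
def ray(n,u,v,obs=None):
    i=cams.camera_info(n)
    if n=="wrist":
        T=np.eye(4);T[:3,:3]=R.from_quat(obs["ee_rot"]).as_matrix();T[:3,3]=obs["position"]
        P=T@i["tool_from_camera"]
        d=np.array([u-i["cx"],v-i["cy"]])/i["fx"]; r=np.hypot(*d)
        c=np.array([d[0]/r*np.sin(r),d[1]/r*np.sin(r),np.cos(r)]) if r>1e-9 else np.array([0,0,1.])
    else:
        P=i["pose"]; c=np.array([(u-i["cx"])/i["fx"],(v-i["cy"])/i["fy"],1.])
    P=np.array(P); return P[:3,3],P[:3,:3]@c
def at(n,u,v,z,obs=None):
    o,d=ray(n,u,v,obs); return o+d*(z-o[2])/d[2]
def proj(n,p,obs=None):
    i=cams.camera_info(n)
    if n=="wrist":
        T=np.eye(4);T[:3,:3]=R.from_quat(obs["ee_rot"]).as_matrix();T[:3,3]=obs["position"]
        P=T@i["tool_from_camera"]
    else: P=np.array(i["pose"])
    c=P[:3,:3].T@(np.array(p)-P[:3,3])
    if n=="wrist":
        rr=np.hypot(c[0],c[1]); th=np.arctan2(rr,c[2]); return i["cx"]+i["fx"]*th*c[0]/rr, i["cy"]+i["fy"]*th*c[1]/rr
    return i["cx"]+i["fx"]*c[0]/c[2], i["cy"]+i["fy"]*c[1]/c[2]
def crop(im,x0,y0,w,h,s,fn):
    cv2.imwrite(fn,cv2.resize(im[y0:y0+h,x0:x0+w],None,fx=s,fy=s,interpolation=cv2.INTER_CUBIC)[:,:,::-1])
E
python3 - <<'E'
from h import *
for n,b in (("scene",(195,205,180,130)),("side",(205,185,150,112))):
    im=cv2.imread(f"pics/{n}0.png")[:,:,::-1]
    s=4.4 if n=="scene" else 5
    crop(im,*b,s,f"pics/{n}0c.png")
print(at("scene",299,272,.048),at("side",270,247,.048))
E
```

```text
[ 0.57885216 -0.00364267  0.048     ] [ 0.56438914 -0.00342675  0.048     ]
```

View pics/scene0c.png

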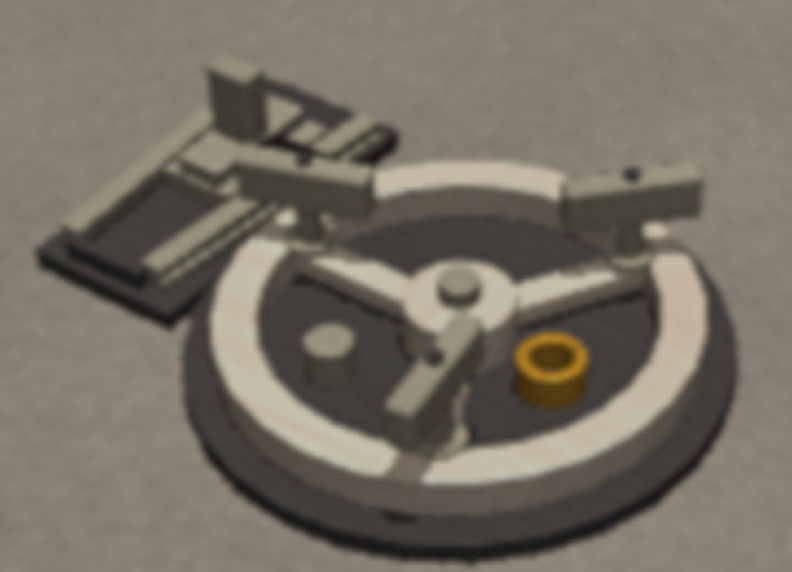

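View pics/side0c.png

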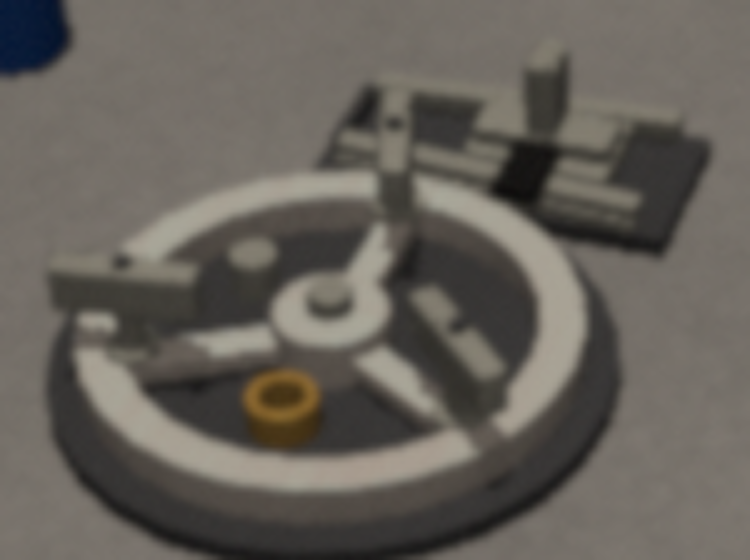

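Run:
```python
from h import *
from scipy.optimize import least_squares
sc=lambda x,y:(195+(x+.5)/4.4-.5,205+(y+.5)/4.4-.5); sd=lambda x,y:(205+(x+.5)/5-.5,185+(y+.5)/5-.5)
obs=[]
for n,f,L in (("scene",sc,[((0,0,.048),(459,278)),((0,-.085,.076),(304,160)),((-.074,.042,.076),(632,174)),((.074,.042,.076),(435,356))]),
              ("side",sd,[((0,0,.048),(328,292)),((0,-.085,.076),(395,122)),((-.074,.042,.076),(459,326)),((.074,.042,.076),(122,262))])):
    for p,q in L: obs.append((n,p,f(*q)))
def W(s,p): c,sn=np.cos(s[2]),np.sin(s[2]); return np.array([s[0]+c*p[0]-sn*p[1],s[1]+sn*p[0]+c*p[1],p[2]])
def res(s): return np.concatenate([np.array(proj(n,W(s,p)))-q for n,p,q in obs])
r=least_squares(res,[.57,0,0]); print(r.x,np.degrees(r.x[2])); print(r.fun.reshape(-1,2).round(1))
s=r.x
for p in [(0,-.085,.076),(-.074,.042,.076),(.074,.042,.076)]: print(W(s,p))
# bar ends top: measured in crops, directions
def pt(n,x,y,z): return at(n,*(sc if n=="scene" else sd)(x,y),z)
def yaw(a,b): d=b-a; return np.degrees(np.arctan2(d[1],d[0])),np.linalg.norm(d)
print("n1 scene",yaw(pt("scene",238,160,.076),pt("scene",372,178,.076)))
print("n1 side",yaw(pt("side",396,88,.076),pt("side",395,163,.076)))
print("n2 scene",yaw(pt("scene",562,190,.076),pt("scene",700,170,.076)))
print("n2 side",yaw(pt("side",427,290,.076),pt("side",493,374,.076)))
print("n3 scene",yaw(pt("scene",463,318,.076),pt("scene",405,400,.076)))
print("n3 side",yaw(pt("side",55,262,.076),pt("side",193,266,.076)))
for n,q in (("scene",(237,68)),("side",(549,48))):
    p=pt(n,*q,.073); c,sn=np.cos(s[2]),np.sin(s[2]); d=p-[s[0],s[1],0]; print("lug",n,p,(c*d[0]+sn*d[1],-sn*d[0]+c*d[1]))
```

```text
[ 0.56871924 -0.01440338  0.09418126] 5.396188784823213
[[-0.7 -0.7]
 [-0.7 -0.2]
 [-0.8 -0.3]
 [-0.8  0.1]
 [ 0.3  0.6]
 [-0.1  2. ]
 [ 0.1  1.6]
 [ 0.1  1.6]]
[ 0.57671282 -0.09902668  0.076     ]
[0.49109743 0.02045137 0.076     ]
[0.63844153 0.0343696  0.076     ]
n1 scene (np.float64(117.17058499753071), np.float64(0.06228643137631575))
n1 side (np.float64(114.97683086730453), np.float64(0.05874327792299494))
n2 scene (np.float64(143.03026816953297), np.float64(0.0636257568039654))
n2 side (np.float64(140.09929508822108), np.float64(0.06129713205700066))
n3 scene (np.float64(16.01498814251454), np.float64(0.05332553765629326))
n3 side (np.float64(-160.70838183754688), np.float64(0.058079603715813))
lug scene [ 0.54099332 -0.17725961  0.073     ] (np.float64(-0.04291838907665438), np.float64(-0.15952708251907455))
lug side [ 0.54157555 -0.19127244  0.073     ] (np.float64(-0.04365653341351522), np.float64(-0.17353257436670366))
```

```bash
cat >> h.py <<'E'
def plan(tp,yawdeg,rows,o=None):
    """rows of dp,turn (tool pointing down) from current pose to tp, tool-x yaw yawdeg; half-turn chosen nearest"""
    o=o or manip.get_obs(); Rc=R.from_quat(o["ee_rot"]); p=np.array(o["position"])
    c,s=np.cos(np.radians(yawdeg)),np.sin(np.radians(yawdeg))
    Rt=R.from_matrix(np.array([[c,s,0],[s,-c,0],[0,0,-1]]).T)
    rv=(Rc.inv()*Rt).as_rotvec()
    d=np.array(tp)-p; out=[]
    for k in range(rows):
        Rk=Rc*R.from_rotvec(rv*k/rows)
        out.append((Rk.inv().apply(d/rows)/.2))
    print("yaw now",yawn(o),"pos",p.round(4),"turn total deg",np.degrees(rv).round(2))
    print("turn per row",(np.degrees(rv)/rows/45).round(4).tolist())
    print("dp",[[round(float(x),3) for x in q] for q in out])
def yawn(o):
    x=R.from_quat(o["ee_rot"]).as_matrix()[:,0]; return float(np.degrees(np.arctan2(x[1],x[0])).round(2))
E
python3 -c "
from h import *
plan((.55,-.10,.26),5.4,16)"
```

```text
yaw now -64.51 pos [ 0.2688 -0.5639  0.2307] turn total deg [-3.000e-02  5.000e-02 -6.991e+01]
turn per row [-0.0, 0.0001, -0.0971]
dp [[-0.093, -0.142, -0.009], [-0.082, -0.148, -0.009], [-0.07, -0.154, -0.009], [-0.059, -0.159, -0.009], [-0.046, -0.163, -0.009], [-0.034, -0.166, -0.009], [-0.021, -0.168, -0.009], [-0.008, -0.169, -0.009], [0.005, -0.169, -0.009], [0.018, -0.169, -0.009], [0.031, -0.167, -0.009], [0.043, -0.164, -0.009], [0.056, -0.16, -0.009], [0.068, -0.155, -0.009], [0.079, -0.15, -0.009], [0.09, -0.143, -0.009]]
```

Call:
{"api": "move_arm", "payload": {"claw": [1, 1, 1, 1, 1, 1, 1, 1], "dp": [[-0.093, -0.142, -0.009], [-0.082, -0.148, -0.009], [-0.07, -0.154, -0.009], [-0.059, -0.159, -0.009], [-0.046, -0.163, -0.009], [-0.034, -0.166, -0.009], [-0.021, -0.168, -0.009], [-0.008, -0.169, -0.009]], "turn": [[0, 0, -0.097], [0, 0, -0.097], [0, 0, -0.097], [0, 0, -0.097], [0, 0, -0.097], [0, 0, -0.097], [0, 0, -0.097], [0, 0, -0.097]]}}

```text
clock: 0.82
position: [0.4098, -0.3308, 0.2457]
ee_rot: [0.967, -0.254, -0.0, 0.0]
ft_force: [0.5, 0.2, 0.9]
grip_width: 1.001
```

Call:
{"api": "move_arm", "payload": {"claw": [1, 1, 1, 1, 1, 1, 1, 1], "dp": [[0.005, -0.169, -0.009], [0.018, -0.169, -0.009], [0.031, -0.167, -0.009], [0.043, -0.164, -0.009], [0.056, -0.16, -0.009], [0.068, -0.155, -0.009], [0.079, -0.15, -0.009], [0.09, -0.143, -0.009]], "turn": [[0, 0, -0.097], [0, 0, -0.097], [0, 0, -0.097], [0, 0, -0.097], [0, 0, -0.097], [0, 0, -0.097], [0, 0, -0.097], [0, 0, -0.097]]}}

```text
clock: 1.48
position: [0.5508, -0.0993, 0.2601]
ee_rot: [0.999, 0.048, -0.0, 0.0]
ft_force: [0.3, 0.4, 0.7]
grip_width: 0.994
```

Call:
{"api": "move_arm", "payload": {"claw": [1, 1], "dp": [[0, 0, 0], [0, 0, 0]], "turn": [[0, 0, 0], [0, 0, 0]]}}

```text
clock: 1.65
position: [0.5508, -0.0984, 0.2599]
ee_rot: [0.999, 0.049, -0.0, -0.0]
ft_force: [-0.8, -0.6, 0.1]
grip_width: 1.002
```

Run:
```python
from h import *
import json
o=manip.get_obs(); im=cams.camera("wrist")
json.dump({k:np.array(v).tolist() for k,v in o.items()},open("o1.json","w"))
cv2.imwrite("pics/w1.png",im[:,:,::-1]); print(o["position"],yawn(o),o["joint_pos"],o["clock"],o["ft_force"])
```

```text
[ 0.55084336 -0.09839795  0.25985255] 5.57 [ 0.57117852  0.21860557 -0.55188953  1.57077153  0.11504933  1.38533053
  0.1058273 ] 1.65 [-0.75440606 -0.63565134  0.06366321]
```

View pics/w1.png

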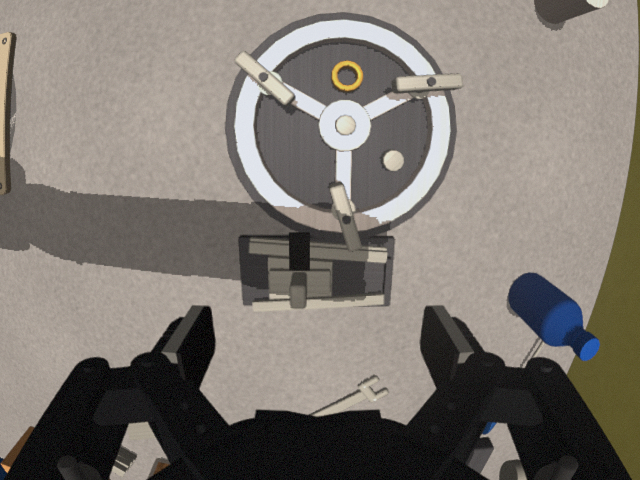

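Run:
```python
from h import *
im=cv2.imread("pics/w1.png")[:,:,::-1]
crop(im,225,10,240,110,3.3,"pics/w1a.png")
crop(im,225,170,180,145,4,"pics/w1b.png")
```

```text
(no output)
```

View pics/w1a.png

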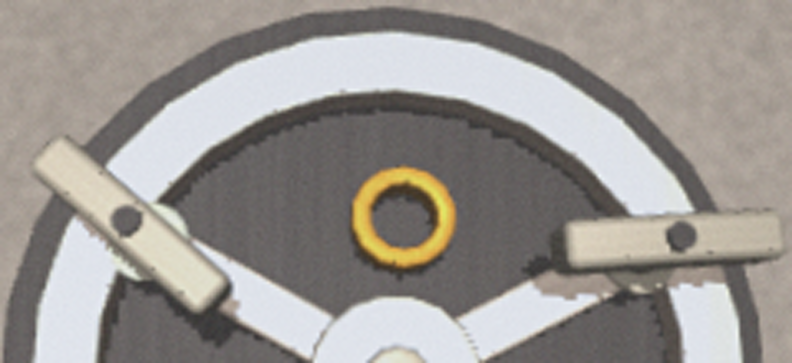

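View pics/w1b.png

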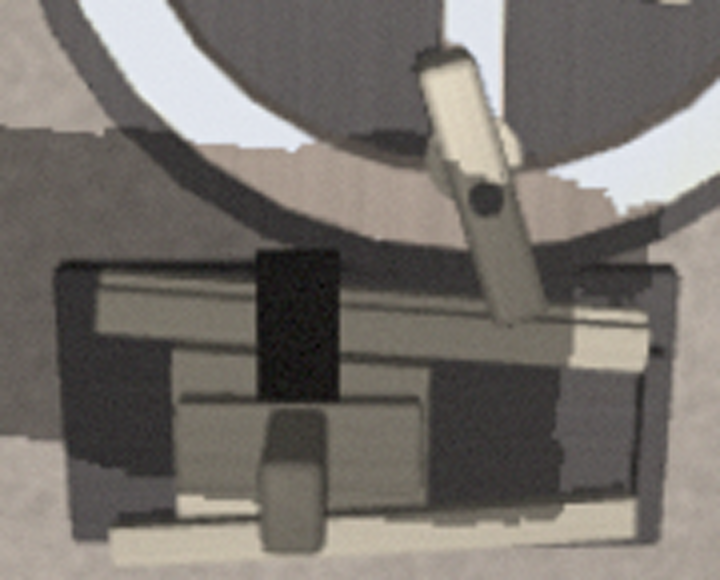

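Run:
```python
from h import *
import json
from scipy.optimize import least_squares
o=json.load(open("o1.json"))
A=lambda x,y:(225+(x+.5)/3.3-.5,10+(y+.5)/3.3-.5); B=lambda x,y:(225+(x+.5)/4-.5,170+(y+.5)/4-.5)
P=lambda f,x,y,z=.076: at("wrist",*f(x,y),z,o)
def yaw(a,b): d=b-a; return round(float(np.degrees(np.arctan2(d[1],d[0]))%180),2),round(float(np.linalg.norm(d)),4)
print("n1",yaw(P(B,420,68),P(B,500,320)),yaw(P(B,468,52),P(B,545,305)),P(B,486,200))
print("n2",yaw(P(A,68,136),P(A,228,283)),yaw(P(A,35,165),P(A,200,312)),P(A,127,221))
print("n3",yaw(P(A,566,222),P(A,780,212)),yaw(P(A,568,268),P(A,782,258)),P(A,681,236))
print("lug",P(B,293,506,.073), P(B,262,506,.073),P(B,325,506,.073),P(B,293,458,.073),P(B,293,552,.073))
q1,q2,q3=P(B,486,200),P(A,127,221),P(A,681,236)
M=np.array([[0,-.085],[-.074,.042],[.074,.042]]); Q=np.array([q1,q2,q3])[:,:2]
def W(s,p): c,sn=np.cos(s[2]),np.sin(s[2]); return np.array([s[0]+c*p[0]-sn*p[1],s[1]+sn*p[0]+c*p[1]])
r=least_squares(lambda s:np.concatenate([W(s,m)-q for m,q in zip(M,Q)]),[.57,0,.1]); print(r.x,np.degrees(r.x[2]),r.fun.round(4))
for m in M: print(W(r.x,m))
```

```text
n1 (113.56, 0.0618) (113.36, 0.0617) [ 0.57855478 -0.10048594  0.076     ]
n2 (140.78, 0.0599) (141.73, 0.0611) [0.49341287 0.02046759 0.076     ]
n3 (13.28, 0.0617) (12.84, 0.0617) [0.64058451 0.03421654 0.076     ]
lug [ 0.54112469 -0.18203972  0.073     ] [ 0.53354758 -0.18282395  0.073     ] [ 0.54893006 -0.18124949  0.073     ] [ 0.54012944 -0.16921539  0.073     ] [ 0.54209487 -0.19470422  0.073     ]
[ 0.57082021 -0.01493534  0.09165963] 5.251710059661029 [ 0.      0.0009 -0.0001 -0.0004  0.0001 -0.0006]
[ 0.57860037 -0.09957852]
[0.49328653 0.02011504]
[0.64066526 0.03366168]
```

```bash
python3 -c "
from h import *
plan((.541,-.182,.12),5.3,4)
plan((.541,-.182,.042),5.3,8)"
```

```text
yaw now 5.37 pos [ 0.5503 -0.1004  0.2598] turn total deg [-0.01  0.04  0.07]
turn per row [-0.0, 0.0002, 0.0004]
dp [[-0.021, 0.101, 0.175], [-0.021, 0.101, 0.175], [-0.021, 0.101, 0.175], [-0.021, 0.101, 0.175]]
yaw now 5.37 pos [ 0.5503 -0.1004  0.2598] turn total deg [-0.01  0.04  0.07]
turn per row [-0.0, 0.0001, 0.0002]
dp [[-0.01, 0.05, 0.136], [-0.01, 0.05, 0.136], [-0.01, 0.05, 0.136], [-0.01, 0.05, 0.136], [-0.01, 0.05, 0.136], [-0.01, 0.05, 0.136], [-0.01, 0.05, 0.136], [-0.01, 0.05, 0.136]]
```

Call:
{"api": "move_arm", "payload": {"claw": [0.6, 0.6, 0.6, 0.6, 0.6, 0.6], "dp": [[-0.021, 0.101, 0.175], [-0.021, 0.101, 0.175], [-0.021, 0.101, 0.175], [-0.021, 0.101, 0.175], [0, 0, 0], [0, 0, 0]], "turn": [[0, 0, 0], [0, 0, 0], [0, 0, 0], [0, 0, 0], [0, 0, 0], [0, 0, 0]]}}

```text
clock: 2.2
position: [0.5386, -0.1852, 0.118]
ee_rot: [0.999, 0.044, -0.002, -0.0]
ft_force: [0.3, 0.8, 0.9]
grip_width: 0.6
```

Run:
```python
from h import *
o=manip.get_obs(); im=cams.camera("wrist"); cv2.imwrite("pics/w2.png",im[:,:,::-1]); plan((.541,-.182,.042),5.3,5,o)
print([np.round(proj("wrist",p,o),1) for p in [(.541,-.182,.073)]])
```

```text
yaw now 5.04 pos [ 0.5386 -0.1852  0.118 ] turn total deg [-0.07  0.25 -0.26]
turn per row [-0.0003, 0.0011, -0.0012]
dp [[0.003, -0.003, 0.076], [0.003, -0.003, 0.076], [0.003, -0.003, 0.076], [0.003, -0.003, 0.076], [0.003, -0.003, 0.076]]
[array([320.5, 265.9])]
```

View pics/w2.png

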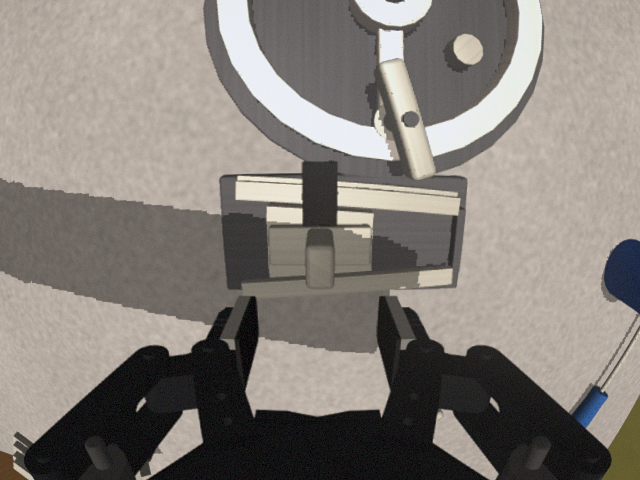

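Call:
{"api": "move_arm", "payload": {"claw": [0.6, 0.6, 0.6, 0.6, 0.6, 0.6], "dp": [[0.003, -0.003, 0.076], [0.003, -0.003, 0.076], [0.003, -0.003, 0.076], [0.003, -0.003, 0.076], [0.003, -0.003, 0.076], [0, 0, 0]], "turn": [[0, 0, 0], [0, 0, 0], [0, 0, 0], [0, 0, 0], [0, 0, 0], [0, 0, 0]]}}

```text
clock: 2.75
position: [0.5434, -0.1787, 0.0433]
ee_rot: [0.999, 0.047, -0.001, -0.0]
ft_force: [-0.8, 0.4, 0.3]
grip_width: 0.6
```

Call:
{"api": "move_arm", "payload": {"claw": [0, 0, 0, 0, 0, 0], "dp": [[0, 0, 0], [0, 0, 0], [0, 0, 0], [0, 0, 0], [0, 0, 0], [0, 0, 0]], "turn": [[0, 0, 0], [0, 0, 0], [0, 0, 0], [0, 0, 0], [0, 0, 0], [0, 0, 0]], "grip_force": 40}}

```text
clock: 3.25
position: [0.5444, -0.1798, 0.0459]
ee_rot: [0.999, 0.046, 0.001, 0.001]
ft_force: [-2.7, 0.3, 6.6]
grip_width: 0.185
```

Run:
```python
from h import *
o=manip.get_obs(); im=cams.camera("wrist"); cv2.imwrite("pics/w3.png",im[:,:,::-1]); print(o["position"],yawn(o),o["ft_force"],o["torque"],o["grip_width"],o["clock"])
```

```text
[ 0.54435146 -0.17980774  0.04591541] 5.31 [-2.67942013  0.30693234  6.56255551] [ 0.11736581  0.79456976 -0.02456737] 0.18483182485830485 3.25
```

View pics/w3.png

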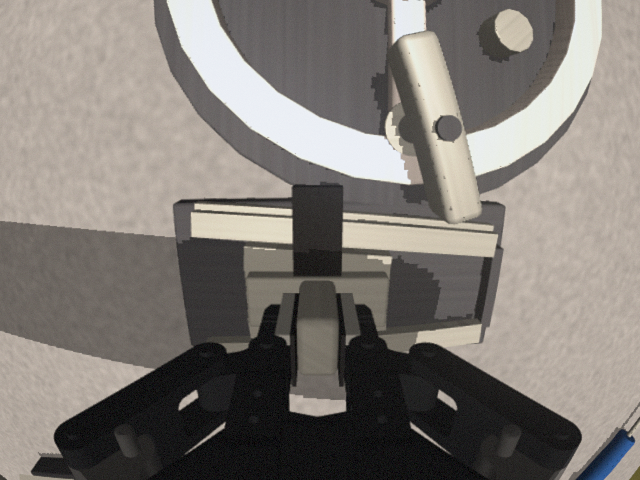

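Call:
{"api": "move_arm", "payload": {"claw": [0, 0, 0, 0, 0, 0, 0, 0], "dp": [[0, 0, -0.015], [0.02, 0, 0], [0.03, 0, 0], [0.03, 0, 0], [0.03, 0, 0], [0.03, 0, 0], [0.02, 0, 0], [0, 0, 0]], "turn": [[0, 0, 0], [0, 0, 0], [0, 0, 0], [0, 0, 0], [0, 0, 0], [0, 0, 0], [0, 0, 0], [0, 0, 0]]}}

```text
clock: 3.97
position: [0.5758, -0.1768, 0.0461]
ee_rot: [0.999, 0.046, -0.0, -0.0]
ft_force: [1.2, -4.4, -24.4]
grip_width: 0.178
```

Call:
{"api": "move_arm", "payload": {"claw": [0, 0, 0], "dp": [[0.015, 0, 0], [0.015, 0, 0], [0, 0, 0]], "turn": [[0, 0, 0], [0, 0, 0], [0, 0, 0]]}}

```text
clock: 4.22
position: [0.581, -0.1763, 0.0461]
ee_rot: [0.999, 0.046, -0.001, -0.0]
ft_force: [-1.3, -4.1, -24.5]
grip_width: 0.176
```

Call:
{"api": "move_arm", "payload": {"claw": [0, 0, 0], "dp": [[0.015, 0, 0], [0.015, 0, 0], [0, 0, 0]], "turn": [[0, 0, 0], [0, 0, 0], [0, 0, 0]]}}

```text
clock: 4.47
position: [0.5842, -0.1761, 0.0461]
ee_rot: [0.999, 0.046, -0.004, -0.0]
ft_force: [-17.3, -3.0, -11.6]
grip_width: 0.181
```

Call:
{"api": "move_arm", "payload": {"claw": [0, 0, 0], "dp": [[0, 0, 0.006], [0.01, 0, 0], [0, 0, 0]], "turn": [[0, 0, 0], [0, 0, 0], [0, 0, 0]]}}

```text
clock: 4.72
position: [0.5843, -0.1761, 0.046]
ee_rot: [0.999, 0.046, -0.006, 0.0]
ft_force: [-32.7, -2.1, 8.2]
grip_width: 0.176
```

Run:
```python
from h import *
o=manip.get_obs(); im=cams.camera("wrist"); cv2.imwrite("pics/w4.png",im[:,:,::-1]); print(o["position"],yawn(o),o["ft_force"],o["torque"],o["grip_width"],o["clock"])
```

```text
[ 0.58433459 -0.17610196  0.04596656] 5.24 [-32.74951348  -2.06321637   8.2232861 ] [-2.67706042e-01  6.12530445e+00 -6.09930461e-03] 0.17597303333636924 4.7167
```

View pics/w4.png

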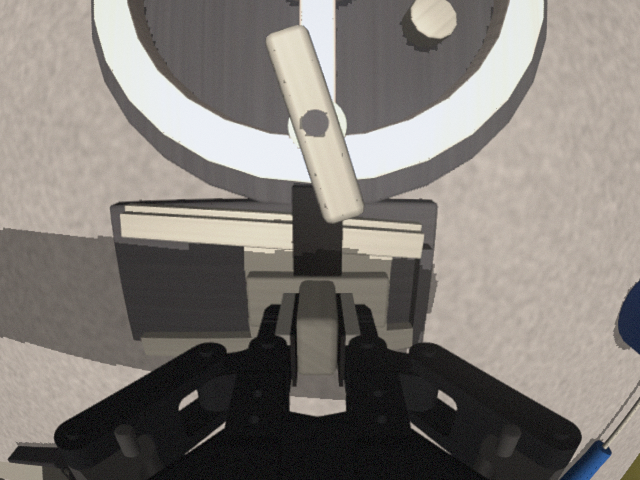

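Call:
{"api": "move_arm", "payload": {"claw": [0, 0, 0.5, 0.5, 0.5], "dp": [[-0.015, 0, 0], [0, 0, 0], [0, 0, 0], [0, 0, 0], [0, 0, 0]], "turn": [[0, 0, 0], [0, 0, 0], [0, 0, 0], [0, 0, 0], [0, 0, 0]]}}

```text
clock: 5.18
position: [0.5893, -0.175, 0.0484]
ee_rot: [0.999, 0.047, 0.003, 0.0]
ft_force: [-0.4, -0.6, 0.0]
grip_width: 0.502
```

Call:
{"api": "move_arm", "payload": {"claw": [0.6, 0.6, 0.6, 0.6], "dp": [[0, 0, -0.1], [0, 0, -0.15], [0, 0, -0.1], [0, 0, 0]], "turn": [[0, 0, 0], [0, 0, 0], [0, 0, 0], [0, 0, 0]]}}

```text
clock: 5.52
position: [0.5907, -0.1753, 0.1225]
ee_rot: [0.999, 0.047, 0.005, 0.001]
ft_force: [0.9, 1.2, 1.1]
grip_width: 0.604
```

Run:
```python
from h import *
import json
o=manip.get_obs(); im=cams.camera("wrist"); cv2.imwrite("pics/w5.png",im[:,:,::-1]); print(o["position"],yawn(o),o["ft_force"],o["torque"],o["grip_width"],o["clock"],o["joint_pos"])
json.dump({k:np.array(v).tolist() for k,v in o.items()},open("o5.json","w"))
```

```text
[ 0.59069817 -0.17534096  0.12245045] 5.38 [0.89174307 1.15369249 1.12789691] [ 0.01291933 -0.02351449  0.01748533] 0.6041050986167597 5.5167 [ 0.5920606   0.42868447 -0.47918755  1.60562546  0.21245988  1.14851872
  0.1582983 ]
```

View pics/w5.png

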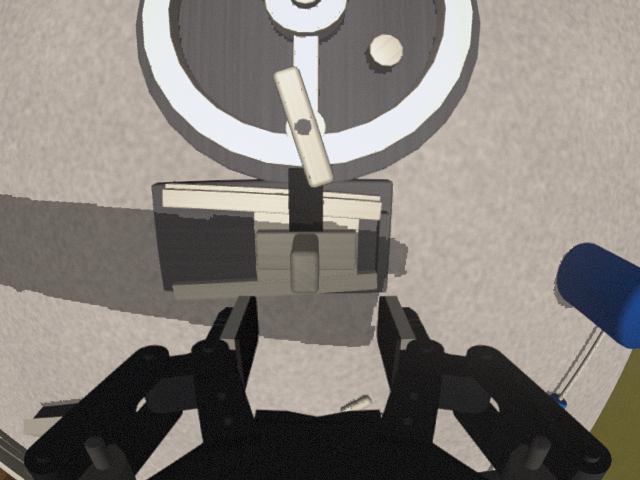

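Run:
```python
from h import *
im=cv2.imread("pics/w5.png")[:,:,::-1]
crop(im,255,55,100,140,4.2,"pics/w5a.png")
```

```text
(no output)
```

View pics/w5a.png

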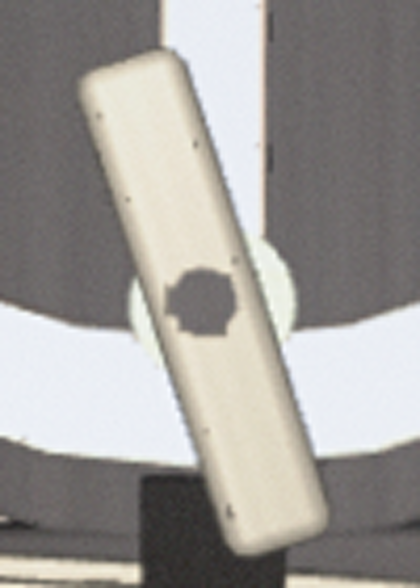

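Run:
```python
from h import *
import json
o=json.load(open("o5.json"))
B=lambda x,y:(255+(x+.5)/4.2-.5,55+(y+.5)/4.2-.5)
P=lambda f,x,y,z=.076: at("wrist",*f(x,y),z,o)
def yaw(a,b): d=b-a; return round(float(np.degrees(np.arctan2(d[1],d[0]))%180),2),round(float(np.linalg.norm(d)),4)
print(yaw(P(B,80,100),P(B,222,530)),yaw(P(B,188,75),P(B,327,510)),P(B,203,302))
i=cams.camera_info("wrist"); print(o["ee_rot"])
```

```text
(112.97, 0.0554) (112.78, 0.0557) [ 0.57798517 -0.09976694  0.076     ]
[0.9988861212930565, 0.046890052865521135, 0.005091584865315903, 0.001383977579645586]
```

```bash
python3 -c "
from h import *
plan((.578,-.0997,.11),23.1,4)"
```

```text
yaw now 5.37 pos [ 0.5896 -0.1753  0.12  ] turn total deg [  0.2   -0.41 -17.73]
turn per row [0.0011, -0.0023, -0.0985]
dp [[-0.006, -0.095, 0.012], [0.002, -0.096, 0.012], [0.009, -0.095, 0.012], [0.016, -0.094, 0.012]]
```

Call:
{"api": "move_arm", "payload": {"claw": [0.5, 0.5, 0.5, 0.5, 0.5, 0.5], "dp": [[-0.006, -0.095, 0.012], [0.002, -0.096, 0.012], [0.009, -0.095, 0.012], [0.016, -0.094, 0.012], [0, 0, 0], [0, 0, 0]], "turn": [[0.001, -0.002, -0.0985], [0.001, -0.002, -0.0985], [0.001, -0.002, -0.0985], [0.001, -0.002, -0.0985], [0, 0, 0], [0, 0, 0]]}}

```text
clock: 6.07
position: [0.5752, -0.0985, 0.1064]
ee_rot: [0.98, 0.201, -0.003, -0.002]
ft_force: [0.4, -0.9, -0.8]
grip_width: 0.499
```

Run:
```python
from h import *
import json
o=manip.get_obs(); im=cams.camera("wrist"); cv2.imwrite("pics/w6.png",im[:,:,::-1]); print(o["ft_force"],o["clock"])
json.dump({k:np.array(v).tolist() for k,v in o.items()},open("o6.json","w"))
plan((.578,-.0997,.048),23.1,4,o); print(proj("wrist",(.578,-.0997,.076),o))
```

```text
[ 0.44232106 -0.88090171 -0.75712406] 6.0667
yaw now 23.17 pos [ 0.5752 -0.0985  0.1064] turn total deg [-0.24  0.27  0.06]
turn per row [-0.0013, 0.0015, 0.0004]
dp [[0.003, 0.003, 0.073], [0.003, 0.003, 0.073], [0.003, 0.003, 0.073], [0.003, 0.003, 0.073]]
(np.float64(320.3900542244512), np.float64(285.00862484399096))
```

View pics/w6.png

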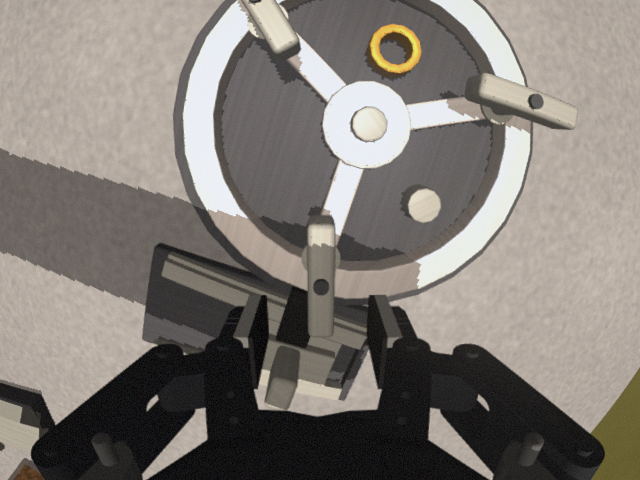

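Call:
{"api": "move_arm", "payload": {"claw": [0.5, 0.5, 0.5, 0.5, 0.5, 0.5], "dp": [[0.003, 0.003, 0.073], [0.003, 0.003, 0.073], [0.003, 0.003, 0.073], [0.003, 0.003, 0.073], [0, 0, 0], [0, 0, 0]], "turn": [[0, 0, 0], [0, 0, 0], [0, 0, 0], [0, 0, 0], [0, 0, 0], [0, 0, 0]]}}

```text
clock: 6.62
position: [0.5773, -0.1017, 0.0474]
ee_rot: [0.98, 0.199, -0.004, -0.002]
ft_force: [-0.5, 0.2, 0.5]
grip_width: 0.503
```

```bash
python3 -c "
from h import *
plan((.578,-.0997,.048),23.1,1); o=manip.get_obs(); print(o['ft_force'])"
```

```text
yaw now 22.99 pos [ 0.5773 -0.1017  0.0474] turn total deg [-0.27  0.38 -0.11]
turn per row [-0.006, 0.0085, -0.0024]
dp [[0.007, -0.008, -0.003]]
[-0.495865    0.18859592  0.54172744]
```

Call:
{"api": "move_arm", "payload": {"claw": [0, 0, 0, 0, 0], "dp": [[0.003, -0.004, 0], [0, 0, 0], [0, 0, 0], [0, 0, 0], [0, 0, 0]], "turn": [[0, 0, 0], [0, 0, 0], [0, 0, 0], [0, 0, 0], [0, 0, 0]], "grip_force": 50}}

```text
clock: 7.03
position: [0.5778, -0.1005, 0.0492]
ee_rot: [0.98, 0.2, -0.003, -0.001]
ft_force: [-4.8, 0.3, 6.9]
grip_width: 0.16
```

Run:
```python
from h import *
o=manip.get_obs(); im=cams.camera("wrist"); cv2.imwrite("pics/w7.png",im[:,:,::-1]); print(o["position"],yawn(o),o["ft_force"],o["torque"],o["grip_width"],o["clock"],o["joint_pos"])
```

```text
[ 0.57784063 -0.10054438  0.04917093] 23.04 [-4.7588258   0.33840564  6.90785451] [-0.01215308  0.80307636  0.04997901] 0.15950384900375622 7.0333 [ 0.53207403  0.47928166 -0.54182499  1.72574484  0.2820948   1.02181306
  0.29186364]
```

View pics/w7.png

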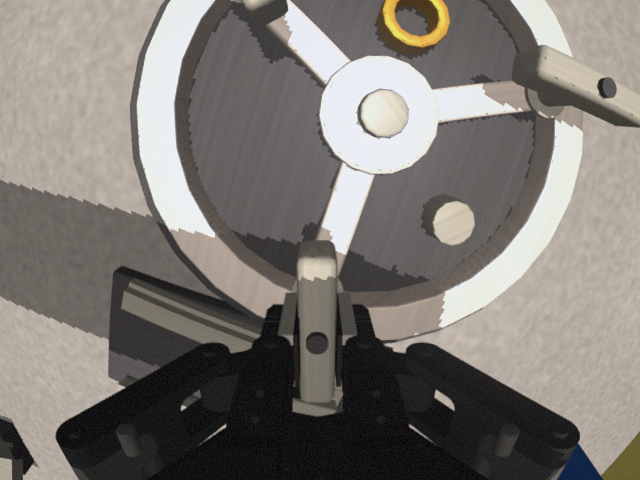

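Call:
{"api": "move_arm", "payload": {"claw": [0, 0, 0, 0, 0, 0, 0, 0], "dp": [[0, 0, 0], [0, 0, 0], [0, 0, 0], [0, 0, 0], [0, 0, 0], [0, 0, 0], [0, 0, 0], [0, 0, 0]], "turn": [[0, 0, 0.1], [0, 0, 0.14], [0, 0, 0.14], [0, 0, 0.14], [0, 0, 0.14], [0, 0, 0.14], [0, 0, 0.14], [0, 0, 0.06]]}}

```text
clock: 7.75
position: [0.5763, -0.1006, 0.0491]
ee_rot: [0.981, -0.194, -0.005, 0.001]
ft_force: [-14.9, -0.2, 13.7]
grip_width: 0.153
```

Run:
```python
from h import *
o=manip.get_obs(); print(o["position"],yawn(o),o["ft_force"],o["torque"],o["grip_width"],o["clock"],o["joint_pos"])
```

```text
[ 0.57627019 -0.10057377  0.0490991 ] -22.32 [-14.91782467  -0.16934336  13.72634259] [0.07804503 2.59922452 0.14866284] 0.15303326155349634 7.75 [ 0.41649697  0.45077517 -0.39524897  1.73344805  0.19988754  1.00717281
 -0.44181763]
```

Call:
{"api": "move_arm", "payload": {"claw": [0, 0, 0, 0, 0, 0, 0, 0], "dp": [[-0.007, 0.003, -0.005], [0, 0, 0], [0, 0, 0], [0, 0, 0], [0, 0, 0], [0, 0, 0], [0, 0, 0], [0, 0, 0]], "turn": [[0, 0, 0.1], [0, 0, 0.14], [0, 0, 0.14], [0, 0, 0.14], [0, 0, 0.14], [0, 0, 0.14], [0, 0, 0.14], [0, 0, 0.05]]}}

```text
clock: 8.42
position: [0.575, -0.0994, 0.0492]
ee_rot: [0.835, -0.551, -0.004, 0.002]
ft_force: [-8.7, 2.7, 3.3]
grip_width: 0.157
```

Run:
```python
from h import *
o=manip.get_obs(); print(o["position"],yawn(o),o["ft_force"],o["torque"],o["grip_width"],o["clock"],o["joint_pos"])
```

```text
[ 0.57502206 -0.09942633  0.04919772] -66.82 [-8.68979086  2.74631595  3.27710517] [0.46527556 1.20192317 0.13405103] 0.15709743411768248 8.4167 [ 0.30409596  0.42970612 -0.25652628  1.74388467  0.12479454  0.99360806
 -1.16558042]
```

Call:
{"api": "move_arm", "payload": {"claw": [0, 0.5, 0.5, 0.5], "dp": [[0, 0, 0], [0, 0, 0], [0, 0, 0], [0, 0, 0]], "turn": [[0, 0, 0], [0, 0, 0], [0, 0, 0], [0, 0, 0]]}}

```text
clock: 8.75
position: [0.5769, -0.1003, 0.0496]
ee_rot: [0.836, -0.548, -0.003, 0.001]
ft_force: [-0.0, -0.6, -0.2]
grip_width: 0.502
```

Call:
{"api": "move_arm", "payload": {"claw": [0.5, 0.5, 0.5, 0.5, 0.5], "dp": [[0, 0, -0.08], [0, 0, -0.14], [0, 0, -0.14], [0, 0, 0], [0, 0, 0]], "turn": [[0, 0, 0], [0, 0, 0], [0, 0, 0], [0, 0, 0], [0, 0, 0]]}}

```text
clock: 9.17
position: [0.5783, -0.1006, 0.1231]
ee_rot: [0.836, -0.548, -0.001, 0.0]
ft_force: [-0.0, -0.5, -0.4]
grip_width: 0.499
```

Run:
```python
from h import *
import json
o=manip.get_obs(); im=cams.camera("wrist"); cv2.imwrite("pics/w8.png",im[:,:,::-1]); print(o["position"],yawn(o),o["ft_force"],o["clock"])
json.dump({k:np.array(v).tolist() for k,v in o.items()},open("o8.json","w"))
```

```text
[ 0.57826994 -0.10063527  0.12308255] -66.5 [-0.0427112  -0.5089048  -0.37571005] 9.1667
```

View pics/w8.png

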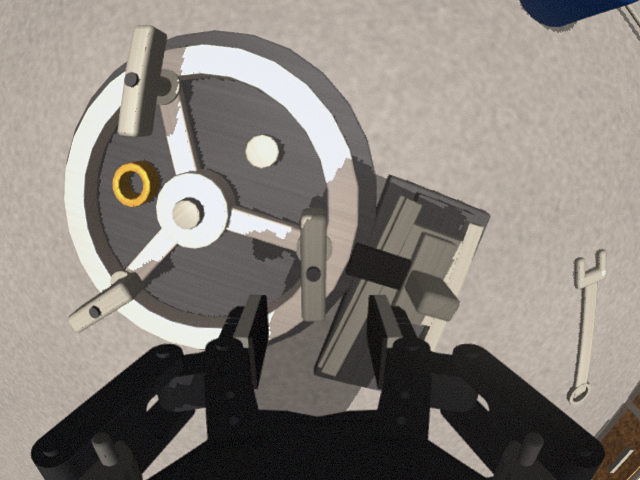

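```bash
python3 -c "
from h import *
import json
o=json.load(open('o8.json'))
P=lambda x,y,z=.076: at('wrist',x,y,z,o)
def yaw(a,b): d=b-a; return round(float(np.degrees(np.arctan2(d[1],d[0]))%180),2),round(float(np.linalg.norm(d)),4)
print(yaw(P(302,217),P(302,320)),yaw(P(326,215),P(325,318)),P(313,273))
plan((.4933,.0201,.12),51.2,18)"
```

```text
(22.68, 0.0611) (23.4, 0.0609) [ 0.57772708 -0.09987453  0.076     ]
yaw now -66.5 pos [ 0.5772 -0.1006  0.1215] turn total deg [-3.000e-02  3.700e-01 -1.177e+02]
turn per row [-0.0, 0.0005, -0.1453]
dp [[-0.04, 0.008, 0.001], [-0.041, 0.003, 0.001], [-0.041, -0.001, 0.001], [-0.04, -0.006, 0.001], [-0.039, -0.01, 0.001], [-0.038, -0.015, 0.001], [-0.036, -0.019, 0.001], [-0.034, -0.023, 0.0], [-0.031, -0.027, 0.0], [-0.028, -0.03, 0.0], [-0.024, -0.033, 0.0], [-0.02, -0.036, 0.0], [-0.016, -0.038, 0.0], [-0.011, -0.039, 0.0], [-0.007, -0.04, 0.0], [-0.002, -0.041, 0.0], [0.002, -0.041, 0.0], [0.007, -0.04, 0.0]]
```

Call:
{"api": "move_arm", "payload": {"claw": [0.5, 0.5, 0.5, 0.5, 0.5, 0.5, 0.5, 0.5], "dp": [[-0.04, 0.008, 0.001], [-0.041, 0.003, 0.001], [-0.041, -0.001, 0.001], [-0.04, -0.006, 0.001], [-0.039, -0.01, 0.001], [-0.038, -0.015, 0.001], [-0.036, -0.019, 0.001], [-0.034, -0.023, 0.0]], "turn": [[0, 0, -0.145], [0, 0, -0.145], [0, 0, -0.145], [0, 0, -0.145], [0, 0, -0.145], [0, 0, -0.145], [0, 0, -0.145], [0, 0, -0.145]]}}

```text
clock: 9.88
position: [0.5386, -0.0465, 0.1186]
ee_rot: [0.993, -0.122, -0.004, -0.0]
ft_force: [-0.2, -0.2, 0.4]
grip_width: 0.499
```

Call:
{"api": "move_arm", "payload": {"claw": [0.5, 0.5, 0.5, 0.5, 0.5, 0.5, 0.5, 0.5], "dp": [[-0.031, -0.027, 0.0], [-0.028, -0.03, 0.0], [-0.024, -0.033, 0.0], [-0.02, -0.036, 0.0], [-0.016, -0.038, 0.0], [-0.011, -0.039, 0.0], [-0.007, -0.04, 0.0], [-0.002, -0.041, 0.0]], "turn": [[0, 0, -0.145], [0, 0, -0.145], [0, 0, -0.145], [0, 0, -0.145], [0, 0, -0.145], [0, 0, -0.145], [0, 0, -0.145], [0, 0, -0.145]]}}

```text
clock: 10.55
position: [0.5015, 0.0074, 0.1191]
ee_rot: [0.945, 0.327, -0.004, -0.002]
ft_force: [0.3, 0.4, -0.8]
grip_width: 0.496
```

Call:
{"api": "move_arm", "payload": {"claw": [0.5, 0.5, 0.5, 0.5], "dp": [[0.002, -0.041, 0.0], [0.007, -0.04, 0.0], [0, 0, 0], [0, 0, 0]], "turn": [[0, 0, -0.145], [0, 0, -0.145], [0, 0, 0], [0, 0, 0]]}}

```text
clock: 10.88
position: [0.4926, 0.0204, 0.1196]
ee_rot: [0.903, 0.429, -0.003, -0.002]
ft_force: [-0.6, -0.2, 0.2]
grip_width: 0.501
```

Run:
```python
from h import *
import json
o=manip.get_obs(); im=cams.camera("wrist"); cv2.imwrite("pics/w9.png",im[:,:,::-1]); print(o["position"],yawn(o),o["ft_force"],o["clock"],o["joint_pos"])
json.dump({k:np.array(v).tolist() for k,v in o.items()},open("o9.json","w"))
crop(im,255,200,130,150,4,"pics/w9a.png")
```

```text
[0.49264265 0.02044363 0.11962947] 50.78 [-0.57723359 -0.1566503   0.15201133] 10.8833 [ 0.44360988  0.20175165 -0.62705228  1.90409333  0.13016023  1.08442834
  0.65058774]
```

View pics/w9.png

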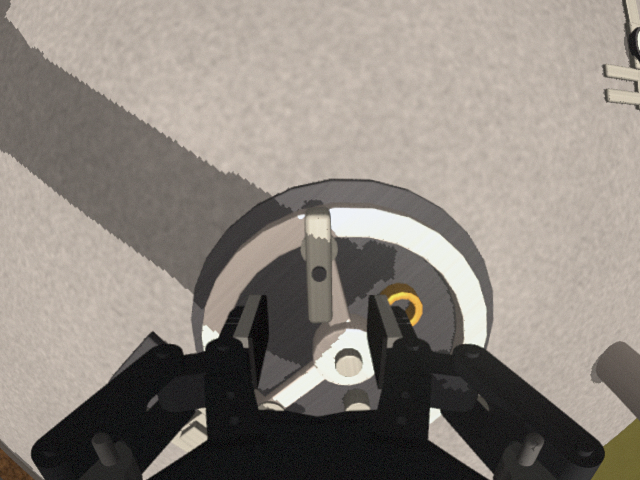

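View pics/w9a.png

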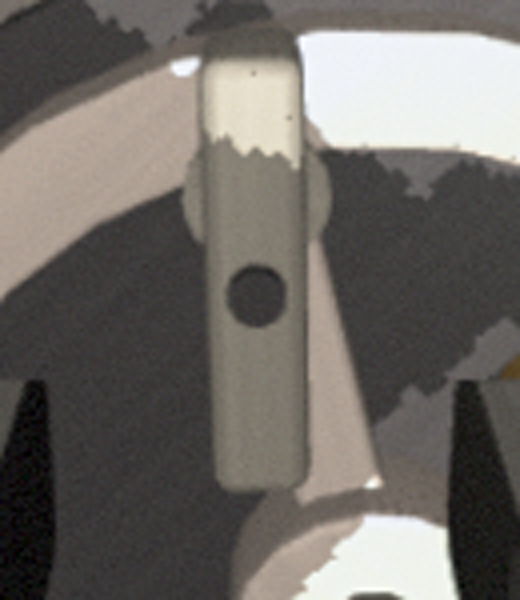

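```bash
python3 -c "
from h import *
import json
o=json.load(open('o9.json'))
P=lambda x,y,z=.076: at('wrist',255+(x+.5)/4-.5,200+(y+.5)/4-.5,z,o)
def yaw(a,b): d=b-a; return round(float(np.degrees(np.arctan2(d[1],d[0]))%180),2),round(float(np.linalg.norm(d)),4)
print(yaw(P(204,65),P(216,480)),yaw(P(301,65),P(308,480)),P(257,295))
plan((.4925,.0202,.049),51.5,4)"
```

```text
(141.8, 0.0603) (142.37, 0.0603) [0.49383801 0.02022146 0.076     ]
yaw now 50.71 pos [0.4929 0.0201 0.1198] turn total deg [-0.39  0.21 -0.79]
turn per row [-0.0022, 0.0012, -0.0044]
dp [[0.0, 0.0, 0.088], [0.0, -0.0, 0.088], [-0.0, -0.0, 0.088], [-0.0, -0.0, 0.088]]
```

Call:
{"api": "move_arm", "payload": {"claw": [0.5, 0.5, 0.5, 0.5, 0.5, 0.5], "dp": [[0.001, 0.001, 0.088], [0.001, 0.001, 0.088], [0, 0, 0.088], [0, 0, 0.088], [0, 0, 0], [0, 0, 0]], "turn": [[-0.002, 0.001, -0.0055], [-0.002, 0.001, -0.0055], [-0.002, 0.001, -0.0055], [-0.002, 0.001, -0.0055], [0, 0, 0], [0, 0, 0]]}}

```text
clock: 11.43
position: [0.4929, 0.0203, 0.0494]
ee_rot: [0.9, 0.437, -0.001, -0.001]
ft_force: [0.2, 0.5, 0.6]
grip_width: 0.501
```

```bash
python3 -c "
from h import *
plan((.4935,.0202,.049),51.7,1); o=manip.get_obs(); print(o['ft_force'])"
```

```text
yaw now 51.8 pos [0.4929 0.0203 0.0494] turn total deg [-0.1   0.05  0.1 ]
turn per row [-0.0021, 0.0012, 0.0021]
dp [[0.001, 0.003, 0.002]]
[0.1800418  0.51544099 0.64807855]
```

Call:
{"api": "move_arm", "payload": {"claw": [0, 0, 0, 0, 0], "dp": [[0.001, 0.003, 0], [0, 0, 0], [0, 0, 0], [0, 0, 0], [0, 0, 0]], "turn": [[0, 0, 0], [0, 0, 0], [0, 0, 0], [0, 0, 0], [0, 0, 0]]}}

```text
clock: 11.85
position: [0.4945, 0.0199, 0.0512]
ee_rot: [0.899, 0.438, 0.0, 0.001]
ft_force: [-2.7, -2.1, 6.0]
grip_width: 0.153
```

Call:
{"api": "move_arm", "payload": {"claw": [0, 0, 0, 0, 0, 0, 0, 0], "dp": [[0, 0, -0.003], [0, 0, 0], [0, 0, 0], [0, 0, 0], [0, 0, 0], [0, 0, 0], [0, 0, 0], [0, 0, 0]], "turn": [[0, 0, 0.1], [0, 0, 0.14], [0, 0, 0.14], [0, 0, 0.14], [0, 0, 0.14], [0, 0, 0.14], [0, 0, 0.14], [0, 0, 0.06]]}}

```text
clock: 12.52
position: [0.4926, 0.0187, 0.0512]
ee_rot: [0.998, 0.057, -0.001, 0.001]
ft_force: [-11.7, -6.0, 9.6]
grip_width: 0.149
```

Run:
```python
from h import *
o=manip.get_obs(); print(o["position"],yawn(o),o["ft_force"],o["torque"],o["grip_width"],o["clock"],o["joint_pos"])
```

```text
[0.49259494 0.01873958 0.05117989] 6.49 [-11.69370754  -5.96501487   9.57707184] [-1.19741559  2.10192552  0.14814459] 0.14897285084534917 12.5167 [ 0.3100005   0.27587005 -0.489463    1.97188903  0.16264192  0.93433217
 -0.14793167]
```

Call:
{"api": "move_arm", "payload": {"claw": [0, 0, 0, 0, 0, 0, 0, 0], "dp": [[-0.006, 0.002, -0.004], [0, 0, 0], [0, 0, 0], [0, 0, 0], [0, 0, 0], [0, 0, 0], [0, 0, 0], [0, 0, 0]], "turn": [[0, 0, 0.1], [0, 0, 0.14], [0, 0, 0.14], [0, 0, 0.14], [0, 0, 0.14], [0, 0, 0.14], [0, 0, 0.14], [0, 0, 0.06]]}}

```text
clock: 13.18
position: [0.4903, 0.0193, 0.0512]
ee_rot: [0.944, -0.329, -0.002, 0.001]
ft_force: [-12.4, -1.8, 5.5]
grip_width: 0.153
```

Run:
```python
from h import *
o=manip.get_obs(); print(o["position"],yawn(o),o["ft_force"],o["torque"],o["grip_width"],o["clock"],o["joint_pos"])
```

```text
[0.49029236 0.01931658 0.05119194] -38.45 [-12.42075315  -1.80428655   5.46863731] [-0.45375868  2.36872222  0.1585055 ] 0.15291487369351744 13.1833 [ 0.21365297  0.25857001 -0.3820193   1.98048719  0.1199456   0.92901203
 -0.90033619]
```

Call:
{"api": "move_arm", "payload": {"claw": [0, 0, 0, 0, 0, 0, 0, 0], "dp": [[-0.004, 0.003, -0.002], [0, 0, 0], [0, 0, 0], [0, 0, 0], [0, 0, 0], [0, 0, 0], [0, 0, 0], [0, 0, 0]], "turn": [[0, 0, 0.1], [0, 0, 0.14], [0, 0, 0.14], [0, 0, 0.14], [0, 0, 0.14], [0, 0, 0.14], [0, 0, 0.14], [0, 0, 0.06]]}}

```text
clock: 13.85
position: [0.4891, 0.0213, 0.0512]
ee_rot: [0.747, -0.665, -0.002, 0.001]
ft_force: [-10.9, 4.4, -0.8]
grip_width: 0.152
```

Run:
```python
from h import *
o=manip.get_obs(); print(o["position"],yawn(o),o["ft_force"],o["torque"],o["grip_width"],o["clock"],o["joint_pos"])
```

```text
[0.48910113 0.02126398 0.05122293] -83.36 [-10.85396816   4.42887111  -0.78481356] [1.03710814 2.0289713  0.14781042] 0.1522291209083521 13.85 [ 0.12035579  0.2461522  -0.28149828  1.98777018  0.08288331  0.9236612
 -1.65828758]
```

Call:
{"api": "move_arm", "payload": {"claw": [0, 0, 0, 0, 0, 0, 0, 0], "dp": [[-0.002, 0.005, 0], [0, 0, 0], [0, 0, 0], [0, 0, 0], [0, 0, 0], [0, 0, 0], [0, 0, 0], [0, 0, 0]], "turn": [[0, 0, 0.1], [0, 0, 0.14], [0, 0, 0.14], [0, 0, 0.14], [0, 0, 0.14], [0, 0, 0.14], [0, 0, 0.14], [0, 0, 0.06]]}}

```text
clock: 14.52
position: [0.4896, 0.0234, 0.0513]
ee_rot: [-0.436, 0.9, 0.002, -0.0]
ft_force: [-0.4, 12.3, -10.8]
grip_width: 0.15
```

Run:
```python
from h import *
o=manip.get_obs(); print(o["position"],yawn(o),o["ft_force"],o["torque"],o["grip_width"],o["clock"],o["joint_pos"])
```

```text
[0.48962327 0.02342045 0.05130709] -128.27 [ -0.41146267  12.33556049 -10.79513293] [2.4625127  0.16813032 0.24337414] 0.15044651920253363 14.5167 [ 0.0298356   0.23732769 -0.18501809  1.99382836  0.05031402  0.91618079
 -2.4196077 ]
```

Call:
{"api": "move_arm", "payload": {"claw": [0, 0.5, 0.5, 0.5], "dp": [[0, 0, 0], [0, 0, 0], [0, 0, 0], [0, 0, 0]], "turn": [[0, 0, 0], [0, 0, 0], [0, 0, 0], [0, 0, 0]]}}

```text
clock: 14.85
position: [0.4913, 0.0199, 0.0524]
ee_rot: [-0.438, 0.899, -0.0, 0.001]
ft_force: [0.2, -0.9, -0.6]
grip_width: 0.5
```

Call:
{"api": "move_arm", "payload": {"claw": [0.5, 0.5, 0.5, 0.5, 0.5], "dp": [[0, 0, -0.08], [0, 0, -0.14], [0, 0, -0.14], [0, 0, 0], [0, 0, 0]], "turn": [[0, 0, 0], [0, 0, 0], [0, 0, 0], [0, 0, 0], [0, 0, 0]]}}

```text
clock: 15.27
position: [0.4922, 0.0199, 0.1257]
ee_rot: [-0.438, 0.899, -0.001, 0.002]
ft_force: [0.3, 1.3, -0.6]
grip_width: 0.499
```

Run:
```python
from h import *
import json
o=manip.get_obs(); im=cams.camera("wrist"); cv2.imwrite("pics/w10.png",im[:,:,::-1]); print(o["position"],yawn(o),o["ft_force"],o["clock"])
json.dump({k:np.array(v).tolist() for k,v in o.items()},open("o10.json","w"))
plan((.6406,.0337,.12),-77,10)
```

```text
[0.49218692 0.01987833 0.12573873] -128.11 [ 0.32239842  1.31234894 -0.63345302] 15.2667
yaw now -128.09 pos [0.4912 0.0199 0.1243] turn total deg [-1.000e-01  1.000e-02 -5.109e+01]
turn per row [-0.0002, 0.0, -0.1135]
dp [[-0.052, -0.055, 0.002], [-0.046, -0.059, 0.002], [-0.041, -0.063, 0.002], [-0.035, -0.066, 0.002], [-0.029, -0.069, 0.002], [-0.023, -0.071, 0.002], [-0.017, -0.073, 0.002], [-0.01, -0.074, 0.002], [-0.003, -0.075, 0.002], [0.003, -0.075, 0.002]]
```

View pics/w10.png

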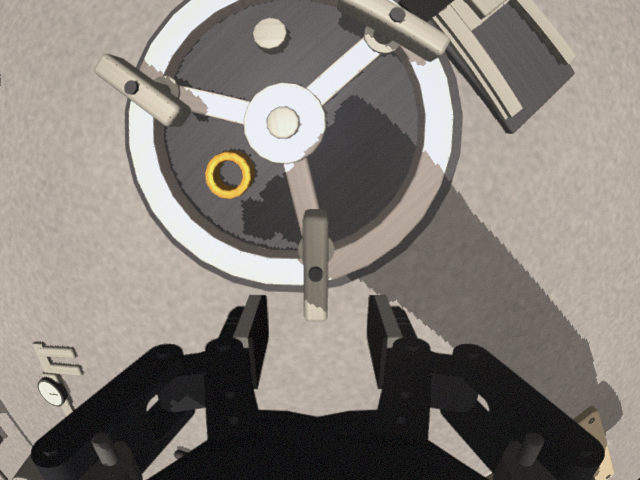

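Run:
```python
from h import *
import json
o=json.load(open("o10.json"))
P=lambda x,y,z=.076: at('wrist',x,y,z,o)
def yaw(a,b): d=b-a; return round(float(np.degrees(np.arctan2(d[1],d[0]))%180),2),round(float(np.linalg.norm(d)),4)
print(yaw(P(304,212),P(305,318)),yaw(P(327,212),P(326,317)),P(316,274))
plan((.6406,.0337,.12),-16,16)
```

```text
(141.74, 0.0632) (141.84, 0.0625) [0.49220356 0.02082118 0.076     ]
yaw now -128.09 pos [0.4912 0.0199 0.1243] turn total deg [-1.1000e-01 -5.0000e-02 -1.1209e+02]
turn per row [-0.0002, -0.0001, -0.1557]
dp [[-0.032, -0.034, 0.001], [-0.028, -0.038, 0.001], [-0.023, -0.041, 0.001], [-0.018, -0.043, 0.001], [-0.012, -0.045, 0.001], [-0.007, -0.046, 0.001], [-0.001, -0.047, 0.001], [0.005, -0.047, 0.001], [0.01, -0.046, 0.001], [0.016, -0.044, 0.001], [0.021, -0.042, 0.001], [0.026, -0.039, 0.001], [0.031, -0.036, 0.001], [0.035, -0.032, 0.001], [0.038, -0.027, 0.001], [0.041, -0.022, 0.001]]
```

Call:
{"api": "move_arm", "payload": {"claw": [0.5, 0.5, 0.5, 0.5, 0.5, 0.5, 0.5, 0.5], "dp": [[-0.032, -0.034, 0.001], [-0.028, -0.038, 0.001], [-0.023, -0.041, 0.001], [-0.018, -0.043, 0.001], [-0.012, -0.045, 0.001], [-0.007, -0.046, 0.001], [-0.001, -0.047, 0.001], [0.005, -0.047, 0.001]], "turn": [[0, 0, -0.155], [0, 0, -0.155], [0, 0, -0.155], [0, 0, -0.155], [0, 0, -0.155], [0, 0, -0.155], [0, 0, -0.155], [0, 0, -0.155]]}}

```text
clock: 15.98
position: [0.5652, 0.0267, 0.1208]
ee_rot: [0.809, -0.587, -0.001, 0.001]
ft_force: [0.5, -0.5, 0.9]
grip_width: 0.499
```

Call:
{"api": "move_arm", "payload": {"claw": [0.5, 0.5, 0.5, 0.5, 0.5, 0.5, 0.5, 0.5], "dp": [[0.01, -0.046, 0.001], [0.016, -0.044, 0.001], [0.021, -0.042, 0.001], [0.026, -0.039, 0.001], [0.031, -0.036, 0.001], [0.035, -0.032, 0.001], [0.038, -0.027, 0.001], [0.041, -0.022, 0.001]], "turn": [[0, 0, -0.155], [0, 0, -0.155], [0, 0, -0.155], [0, 0, -0.155], [0, 0, -0.155], [0, 0, -0.155], [0, 0, -0.155], [0, 0, -0.155]]}}

```text
clock: 16.65
position: [0.6401, 0.0332, 0.119]
ee_rot: [0.99, -0.14, -0.001, 0.0]
ft_force: [0.1, -0.8, -0.3]
grip_width: 0.503
```

Run:
```python
from h import *
plan((.6406,.0337,.12),103,17); print(manip.get_obs()["joint_pos"])
```

```text
yaw now -16.13 pos [0.6401 0.0332 0.119 ] turn total deg [-9.0000e-02  1.0000e-01 -1.1913e+02]
turn per row [-0.0001, 0.0001, -0.1557]
dp [[0.0, -0.0, -0.0], [0.0, -0.0, -0.0], [0.0, -0.0, -0.0], [0.0, -0.0, -0.0], [0.0, -0.0, -0.0], [0.0, -0.0, -0.0], [0.0, -0.0, -0.0], [0.0, -0.0, -0.0], [0.0, -0.0, -0.0], [0.0, 0.0, -0.0], [0.0, 0.0, -0.0], [0.0, 0.0, -0.0], [0.0, 0.0, -0.0], [0.0, 0.0, -0.0], [0.0, 0.0, -0.0], [0.0, 0.0, -0.0], [0.0, 0.0, -0.0]]
[ 0.18239727  0.47983509 -0.40441308  1.529253    0.19787673  1.1751139
 -0.53943498]
```

Call:
{"api": "move_arm", "payload": {"claw": [0.5, 0.5, 0.5, 0.5, 0.5, 0.5, 0.5, 0.5], "dp": [[0, 0, 0], [0, 0, 0], [0, 0, 0], [0, 0, 0], [0, 0, 0], [0, 0, 0], [0, 0, 0], [0, 0, 0]], "turn": [[0, 0, -0.156], [0, 0, -0.156], [0, 0, -0.156], [0, 0, -0.156], [0, 0, -0.156], [0, 0, -0.156], [0, 0, -0.156], [0, 0, -0.156]]}}

```text
clock: 17.32
position: [0.6397, 0.0333, 0.1191]
ee_rot: [0.94, 0.342, -0.001, -0.0]
ft_force: [-1.1, 0.1, -0.2]
grip_width: 0.501
```

Call:
{"api": "move_arm", "payload": {"claw": [0.5, 0.5, 0.5, 0.5, 0.5, 0.5, 0.5, 0.5], "dp": [[0, 0, 0], [0, 0, 0], [0, 0, 0], [0, 0, 0], [0, 0, 0], [0, 0, 0], [0, 0, 0], [0, 0, 0]], "turn": [[0, 0, -0.156], [0, 0, -0.156], [0, 0, -0.156], [0, 0, -0.156], [0, 0, -0.156], [0, 0, -0.156], [0, 0, -0.156], [0, 0, -0.156]]}}

```text
clock: 17.98
position: [0.6397, 0.0332, 0.1192]
ee_rot: [0.668, 0.744, -0.001, -0.001]
ft_force: [0.5, 1.3, 0.1]
grip_width: 0.498
```

Call:
{"api": "move_arm", "payload": {"claw": [0.5, 0.5, 0.5], "dp": [[0, 0, 0], [0, 0, 0], [0, 0, 0]], "turn": [[0, 0, -0.15], [0, 0, 0], [0, 0, 0]]}}

```text
clock: 18.23
position: [0.6398, 0.0333, 0.1194]
ee_rot: [0.627, 0.779, -0.0, -0.001]
ft_force: [0.3, -0.7, 0.3]
grip_width: 0.494
```

Run:
```python
from h import *
import json
o=manip.get_obs(); im=cams.camera("wrist"); cv2.imwrite("pics/w11.png",im[:,:,::-1]); print(o["position"],yawn(o),o["ft_force"],o["clock"],o["joint_pos"])
json.dump({k:np.array(v).tolist() for k,v in o.items()},open("o11.json","w"))
crop(im,255,200,130,150,4,"pics/w11a.png")
```

```text
[0.63980906 0.03325374 0.11943726] 102.39 [ 0.27542532 -0.74136528  0.27863583] 18.2333 [ 0.44292124  0.56876111 -0.77724972  1.51484133  0.41161604  1.22913598
  1.39200859]
```

View pics/w11.png

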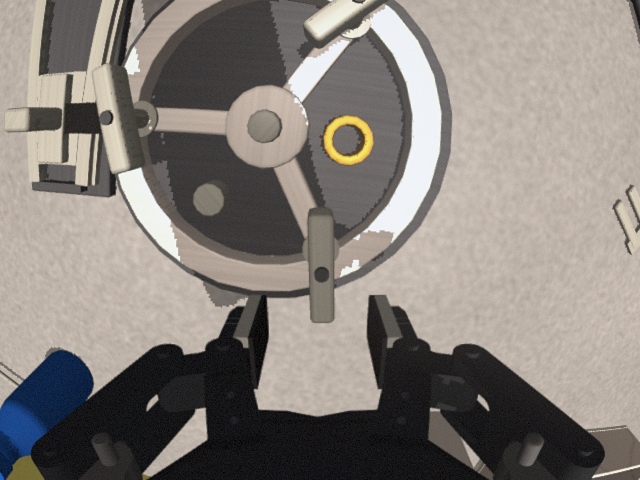

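View pics/w11a.png

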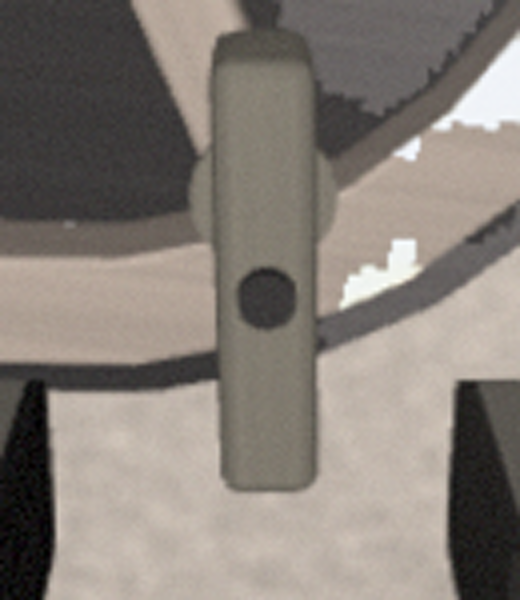

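```bash
python3 -c "
from h import *
import json
o=json.load(open('o11.json'))
P=lambda x,y,z=.076: at('wrist',255+(x+.5)/4-.5,200+(y+.5)/4-.5,z,o)
def yaw(a,b): d=b-a; return round(float(np.degrees(np.arctan2(d[1],d[0]))%180),2),round(float(np.linalg.norm(d)),4)
print(yaw(P(213,70),P(223,480)),yaw(P(314,70),P(317,480)),P(267,298))
plan((.640,.0342,.049),103.1,4)"
```

```text
(13.25, 0.0596) (13.62, 0.0597) [0.64056459 0.03428834 0.076     ]
yaw now 102.36 pos [0.6399 0.0333 0.1197] turn total deg [-0.06 -0.03 -0.74]
turn per row [-0.0003, -0.0002, -0.0041]
dp [[0.001, 0.0, 0.088], [0.001, 0.0, 0.088], [0.001, 0.0, 0.088], [0.001, 0.0, 0.088]]
```

Call:
{"api": "move_arm", "payload": {"claw": [0.5, 0.5, 0.5, 0.5, 0.5, 0.5], "dp": [[0.001, 0.001, 0.088], [0.001, 0.001, 0.088], [0.001, 0, 0.088], [0.001, 0, 0.088], [0, 0, 0], [0, 0, 0]], "turn": [[0, 0, -0.005], [0, 0, -0.005], [0, 0, -0.005], [0, 0, -0.005], [0, 0, 0], [0, 0, 0]]}}

```text
clock: 18.78
position: [0.6399, 0.0344, 0.0495]
ee_rot: [0.62, 0.785, -0.001, -0.001]
ft_force: [0.3, 0.7, -0.3]
grip_width: 0.497
```

```bash
python3 -c "
from h import *
plan((.6405,.034,.049),103.3,1); o=manip.get_obs(); print(o['ft_force'])"
```

```text
yaw now 103.39 pos [0.6399 0.0344 0.0495] turn total deg [-0.1  -0.02  0.09]
turn per row [-0.0022, -0.0005, 0.002]
dp [[-0.002, 0.003, 0.003]]
[ 0.32018647  0.68004767 -0.2742395 ]
```

Call:
{"api": "move_arm", "payload": {"claw": [0, 0, 0, 0, 0], "dp": [[0, 0.002, 0], [0, 0, 0], [0, 0, 0], [0, 0, 0], [0, 0, 0]], "turn": [[0, 0, 0], [0, 0, 0], [0, 0, 0], [0, 0, 0], [0, 0, 0]]}}

```text
clock: 19.2
position: [0.6415, 0.0357, 0.0517]
ee_rot: [0.619, 0.786, 0.001, 0.0]
ft_force: [-1.8, 2.3, 6.1]
grip_width: 0.155
```

Call:
{"api": "move_arm", "payload": {"claw": [0, 0, 0, 0, 0, 0, 0, 0], "dp": [[0, 0, -0.003], [0, 0, 0], [0, 0, 0], [0, 0, 0], [0, 0, 0], [0, 0, 0], [0, 0, 0], [0, 0, 0]], "turn": [[0, 0, 0.1], [0, 0, 0.14], [0, 0, 0.14], [0, 0, 0.14], [0, 0, 0.14], [0, 0, 0.14], [0, 0, 0.14], [0, 0, 0.06]]}}

```text
clock: 19.87
position: [0.6411, 0.0337, 0.0518]
ee_rot: [0.874, 0.486, -0.0, 0.001]
ft_force: [-3.1, -0.9, 4.6]
grip_width: 0.152
```

Run:
```python
from h import *
o=manip.get_obs(); print(o["position"],yawn(o),o["ft_force"],o["torque"],o["grip_width"],o["clock"],o["joint_pos"])
```

```text
[0.64110534 0.03366546 0.05176617] 58.11 [-3.13730414 -0.92014438  4.59342309] [-0.52003962  0.69190646  0.14653213] 0.1520719317527956 19.8667 [ 0.31790749  0.593427   -0.59412134  1.57277159  0.36321926  1.0869416
  0.64677709]
```

Next 45° (58.1 → 13.3).

Call:
{"api": "move_arm", "payload": {"claw": [0, 0, 0, 0, 0, 0, 0, 0], "dp": [[0, 0, -0.002], [0, 0, 0], [0, 0, 0], [0, 0, 0], [0, 0, 0], [0, 0, 0], [0, 0, 0], [0, 0, 0]], "turn": [[0, 0, 0.1], [0, 0, 0.14], [0, 0, 0.14], [0, 0, 0.14], [0, 0, 0.14], [0, 0, 0.14], [0, 0, 0.14], [0, 0, 0.055]]}}

```text
clock: 20.53
position: [0.6394, 0.0325, 0.0517]
ee_rot: [0.993, 0.116, -0.002, 0.001]
ft_force: [-11.2, -6.3, 9.3]
grip_width: 0.148
```

Run:
```python
from h import *
o=manip.get_obs(); print(o["position"],yawn(o),o["ft_force"],o["torque"],o["grip_width"],o["clock"],o["joint_pos"])
```

```text
[0.63941812 0.03249408 0.05172866] 13.3 [-11.23924928  -6.26352221   9.28328689] [-1.14298109  2.32560255  0.17284589] 0.1483180413183316 20.5333 [ 0.21113578  0.558422   -0.44369064  1.58038414  0.26563236  1.06641799
 -0.07155458]
```

Call:
{"api": "move_arm", "payload": {"claw": [0, 0.5, 0.5, 0.5], "dp": [[0, 0, 0], [0, 0, 0], [0, 0, 0], [0, 0, 0]], "turn": [[0, 0, 0], [0, 0, 0], [0, 0, 0], [0, 0, 0]]}}

```text
clock: 20.87
position: [0.6413, 0.0346, 0.0516]
ee_rot: [0.993, 0.12, 0.001, -0.0]
ft_force: [0.2, -0.3, 0.1]
grip_width: 0.5
```

Call:
{"api": "move_arm", "payload": {"claw": [0.5, 0.5, 0.5, 0.5, 0.5, 0.5, 0.5, 0.5], "dp": [[0, 0, -0.08], [0, 0, -0.14], [0, 0, -0.14], [0, 0, -0.14], [-0.15, -0.05, -0.14], [-0.15, -0.05, -0.1], [0, 0, 0], [0, 0, 0]], "turn": [[0, 0, 0], [0, 0, 0], [0, 0, 0], [0, 0, 0], [0, 0, 0], [0, 0, 0], [0, 0, 0], [0, 0, 0]]}}

```text
clock: 21.53
position: [0.5784, 0.04, 0.2009]
ee_rot: [0.993, 0.12, 0.002, 0.001]
ft_force: [0.1, -0.1, -0.0]
grip_width: 0.502
```

Run:
```python
from h import *
import json
o=manip.get_obs(); im=cams.camera("wrist"); cv2.imwrite("pics/w12.png",im[:,:,::-1]); print(o["position"],yawn(o),o["ft_force"],o["clock"])
json.dump({k:np.array(v).tolist() for k,v in o.items()},open("o12.json","w"))
```

```text
[0.57841479 0.0399576  0.20087111] 13.78 [ 0.11586396 -0.12384173 -0.02172661] 21.5333
```

View pics/w12.png

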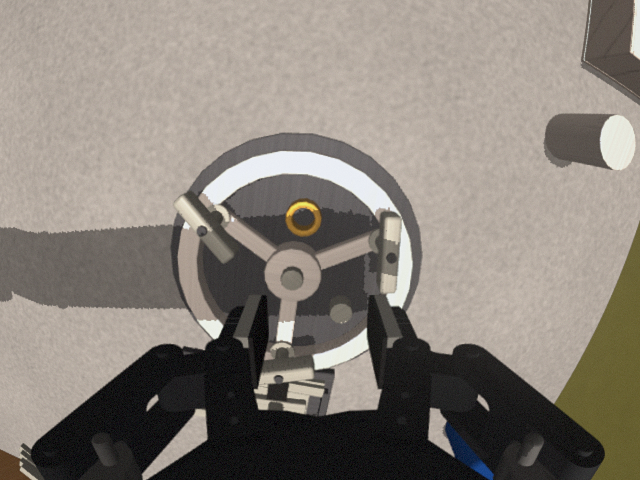

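```bash
python3 -c "
from h import *
plan((.55,-.10,.26),5.4,5)"
```

```text
yaw now 13.73 pos [0.5786 0.0395 0.1994] turn total deg [ 0.05 -0.1   8.33]
turn per row [0.0002, -0.0005, 0.037]
dp [[-0.061, 0.129, -0.061], [-0.057, 0.13, -0.061], [-0.053, 0.132, -0.061], [-0.049, 0.134, -0.061], [-0.045, 0.135, -0.061]]
```

Call:
{"api": "move_arm", "payload": {"claw": [0.5, 0.5, 0.5, 0.5, 0.5, 0.5, 0.5], "dp": [[-0.061, 0.129, -0.061], [-0.057, 0.13, -0.061], [-0.053, 0.132, -0.061], [-0.049, 0.134, -0.061], [-0.045, 0.135, -0.061], [0, 0, 0], [0, 0, 0]], "turn": [[0, 0, 0.037], [0, 0, 0.037], [0, 0, 0.037], [0, 0, 0.037], [0, 0, 0.037], [0, 0, 0], [0, 0, 0]]}}

```text
clock: 22.17
position: [0.5503, -0.1022, 0.2591]
ee_rot: [0.999, 0.045, -0.0, 0.0]
ft_force: [-0.2, 0.8, -0.8]
grip_width: 0.496
```

Run:
```python
from h import *
import json
o=manip.get_obs(); im=cams.camera("wrist"); cv2.imwrite("pics/w13.png",im[:,:,::-1]); print(o["position"],yawn(o),o["ft_force"],o["clock"])
json.dump({k:np.array(v).tolist() for k,v in o.items()},open("o13.json","w"))
crop(im,225,10,240,180,3.3,"pics/w13a.png")
crop(im,225,170,180,145,4,"pics/w13b.png")
```

```text
[ 0.55031083 -0.10223991  0.25908559] 5.2 [-0.21900434  0.76868199 -0.75291731] 22.1667
```

View pics/w13a.png

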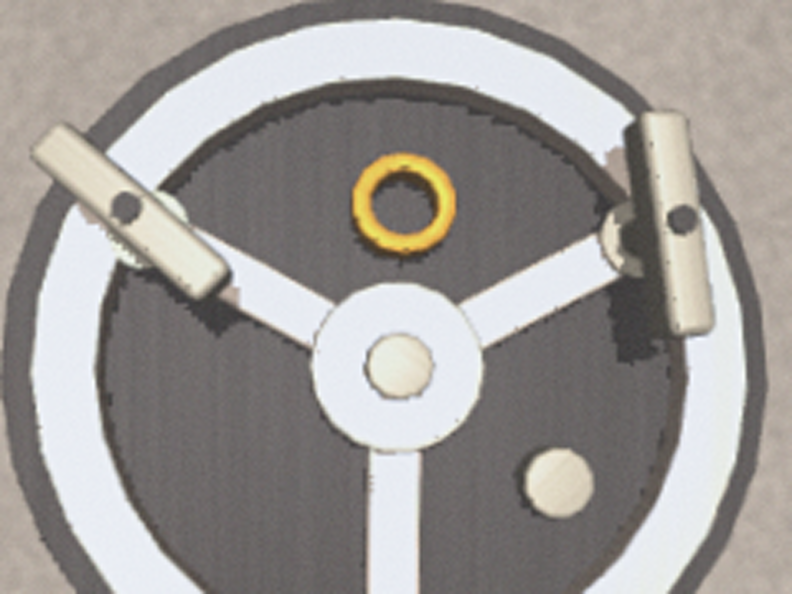

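View pics/w13b.png

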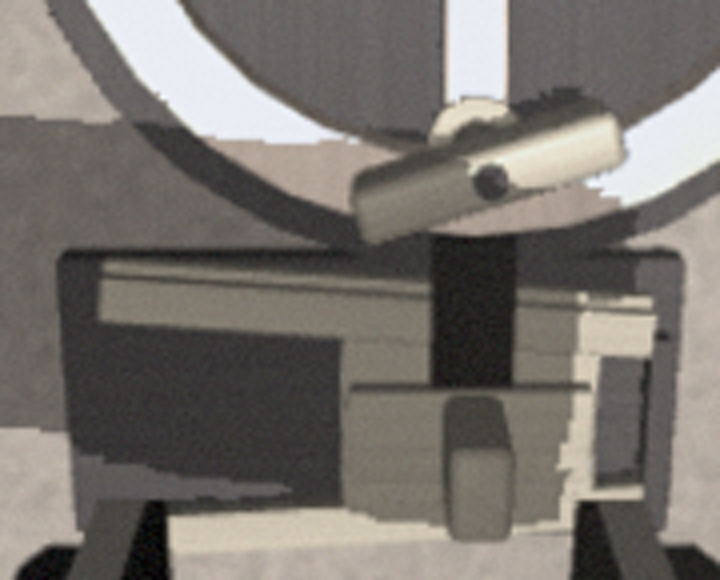

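Run:
```python
from h import *
import json
o=json.load(open("o13.json"))
A=lambda x,y:(225+(x+.5)/3.3-.5,10+(y+.5)/3.3-.5); B=lambda x,y:(225+(x+.5)/4-.5,170+(y+.5)/4-.5)
P=lambda f,x,y,z=.076: at("wrist",*f(x,y),z,o)
def yaw(a,b): d=b-a; return round(float(np.degrees(np.arctan2(d[1],d[0]))%180),2),round(float(np.linalg.norm(d)),4)
print("n1",yaw(P(B,360,188),P(B,605,105)),yaw(P(B,372,243),P(B,622,160)))
print("n2",yaw(P(A,68,124),P(A,230,272)),yaw(P(A,34,152),P(A,200,299)))
print("n3",yaw(P(A,688,115),P(A,714,325)),yaw(P(A,642,118),P(A,668,330)))
print("lug",P(B,481,495,.073))
```

```text
n1 (24.58, 0.0582) (24.28, 0.0598)
n2 (140.48, 0.0604) (141.43, 0.0613)
n3 (102.43, 0.0591) (102.31, 0.0592)
lug [ 0.58548306 -0.17862296  0.073     ]
```

```bash
python3 -c "
from workcell import manip
print(manip.hand_in())"
```

```text
the job is handed in; nothing more can be done
None
```

The slide is wedged, all three nuts are tightened in the order asked, and I handed the job in at about 22 s of the 72 s allowed. The hand-in gave no verdict.

- **Slide:** I gripped the lug and pushed it about 40 mm, until it would not move further at 33 N. The last picture still shows it there, in line with the wheel centre, within about 2 mm.
- **Nuts:** I turned each one clockwise from above, gripping its T-bar, in the order 1, 2, 3.

| Nut | Turn asked | Arm turned | Bar yaw at start | Bar yaw in the last picture |
|---|---|---|---|---|
| 1 | 90° | 89.9° | about 113° | about 24° |
| 2 | 180° | 180° | about 142° | about 141° |
| 3 | 90° | 90° | about 13° | about 102° |

Picture and arm readings agree within about 1.5°. A closer picture of nuts 1 and 2 right after turning read 23.0° and 141.8°, also within 1°.

- **Loose parts and tools:** The bush and stub look unmoved in the last picture. The spanner and caliper lay outside my work area, though I did not measure them again, and the chuck key was not in the last views.
- **Forces:** The highest wrist force I saw was about 34 N, at the slide's stop. I only saw readings at the end of each move.

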